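# Set the reed finisher's selector to the polishing wheel

## Robot

A 6-joint arm with a two-finger parallel gripper is mounted at the origin on the work surface. World frame = base frame: x ahead of the robot, y to its left, z up, the work surface at z = 0. Lengths are in m, angles in rad, forces in N, time in s.
With the tool pointing down it reaches from about 0.35 to 0.775 m from the base axis. Payload 5.5 kg.
Tool frame: the origin (TCP) lies midway between the tips of the shut fingers; the grasp point (between the pads) lies 19 mm behind it (pinch_z is the distance from the TCP to the grasp point, in m); z points along the fingers, x is the direction in which the jaws open and shut, and the axes are right-handed (so a half turn about z gives the same grasp; the last joint's range is limited). The gripper opens to 85 mm and grips with 20 to 120 N. Pads are 22 mm wide; open, the fingers measure 114 mm over their backs; the gripper's body (76 mm by 85 mm) begins 54 mm behind the grasp point. The pads swing forward as they close: fully open they stand 13 mm farther back than shut.
Start: joints at [-1.367, 0.313, 0.046, 1.304, 0, 1.431], TCP at [0.194, -0.541, 0.231] pointing down, gripper open.
Joint ranges: [-2.76, 2.76], [-0.86, 1.69], [-1.03, 1.26], [-2.2, 2.34], [-1.47, 1.5], [-3.14, 3.14]. Speed limits (rad/s): [2.57, 2.57, 3.14, 3.14, 3.14, 3.14].

## Interface

Orientations are given as a unit quaternion [w, x, y, z].
In Python, from workcell import get_state, read_camera, camera_info, hand_in, trace, pinch_z gives the robot as it stands. The module is installed in compiled form; this text tells all that it offers.
- The arm moves only by the tool arm_command, never from a script. Its argument "steps" is text: rows parted by semicolons, each of 4 numbers parted by spaces: the shift along the world's x, y, z in mm, then the turn about the world's z in rad. In form: tx ty tz spin; .... A call has 1 to 20 rows; each row is the pose to reach, as a shift and turn from the pose measured when the call began; what a row does not reach only later rows make up. A row lasts 1/8 s, in which the tool goes at most 62.5 mm and 10.7 degrees, less where a joint would pass 70% of its speed; a pose out of reach is approached as far as the arm can. A call with a gripper value outside its range is refused whole. "fingers" is the gripper command: -1 is shut, 1 is fully open, values between are in proportion, set as the call begins (left out, the last holds). The fingers move at their own pace and stop on an object; "newtons" is the grip in N (left out, the last holds). Time passes only in rows, so rows that repeat a pose let the fingers close. It gives the time, the measured TCP pose, the force and the opening at its end, in the units of the state.
- get_state(): the state, without advancing time (a new reading comes with each control period).
- read_camera(name): name is "side" or "top" or "wrist"; returns the picture (384x512x3 uint8, red, green, blue); there is no depth.
- camera_info(name): a dict with "mtx" (3x3 intrinsics, pixels), "R" (3x3) and "t" (3): a world point X has camera coordinates R X + t. Camera axes: x right, y down, z forward; pixel columns grow to the right and rows downward; lengths in m; the calibration is good to about 2 mm. A picture is of the moment at which its call begins: read the wrist's pose just before it. camera_info takes no time and is no camera call; for the wrist camera it gives the pose at the moment of the call.
- hand_in(): hands the job in, once; it reports no verdict.
Trained networks look in the newest picture that a camera, given by its name, has taken for a name from the list of things; names that differ only in an ending like _2 or _b are one class to them, and where a whole thing is asked for, a point or a joint stands for the part that bears it (a point fixed in the world has none). Each returns a list of dicts, best first, with "score" (0 to 1); they miss things now and then, are a little off and sometimes report something else, mostly with a low value. They report only what shows in the picture. A call takes as long as a camera call.
- trace(camera, name): "mask" (384x512 bool, what is visible of it) and "box" ([left, top, width, height] in pixels, round what is visible of it).
The state is a dict: "clock": time; "joint_pos": joint angles; "qvel": joint speeds; "tau": joint torques, N m; "tcp_pos": TCP position; "orientation": TCP orientation; "wrist_force": force on the tool from outside, world axes, zero at the start; "ft_torque": the same for the moment, N m; "finger_gap": finger opening in m.
Only numpy, scipy, OpenCV 4.12 (cv2) and the standard library are available. Lean on these libraries where they do the work, as an engineer would, in place of code of your own. Each camera call takes 0.05 s, during which the arm holds its last target.

## Task

Set the reed finisher to its polishing wheel: with the fingers, push the selector lever out of the middle slot, across the gate and gently fully home into the corner slot marked by the round brass disc. Only push the knob, never pinch it or pull it up, and leave everything else on the ledge where it is.

Things in the scene. Friction and masses are not known exactly. Their poses are not given: they have to be found in the camera images.
- selector: reed finisher's selector: fixed green housing 240 mm (its x) by 210 mm (its y) with a steel top plate, upper face 90.5 mm above the ledge. Origin at the centre of its underside; x, y along its sides, z up; turned by up to 23 degrees. The gate is in the plate's middle; the four corner slot ends each have a brass mark outwards of them, at x = +-92 mm, y = +-60 mm
- gate_centre (a point): centre of the gate, on the plate's upper face. The gate is like two H's side by side: three slots along the selector's x (at y = -21, 0, +21 mm, each 15 mm wide, ending at x = +-31 mm; 6 mm bars between), joined by one 18 mm wide crossing channel along y at x = 0. The lever's 10 mm stem stands through it, pivoting 65.5 mm below this point, and starts in the middle slot
- knob_centre (a point): centre of the lever's black ball knob, 36 mm diameter, 130 mm up the stem from the pivot (155 mm above the ledge upright, about 140 mm home in a corner slot). Below it a neck of 18 mm diameter ends 30 mm under this point, then the bare stem. Home in a corner slot the knob has gone about 46 mm along x and 36 to 47 mm along y from the gate's centre
- lever_along (a joint): tilt of the lever along the selector's x, rad: 0 in the crossing channel (free to cross within about +-0.06), positive towards the selector's +x; about +-0.36 at the end of a corner slot, about +-0.38 at the end of the middle slot. Stays where it is left; about 1 to 4 N at the knob moves it, and it is firm at the stops
- lever_cross (a joint): tilt of the lever along the selector's y, rad: 0 in the middle slot, positive towards the selector's +y; 0.30 to 0.36 (either sign) in the corner slots, stopped by the outer wall at about 0.36. Stays where it is left; about 1 to 4 N at the knob moves it, and it is firm at the stops
- knob_lift (a joint): how far the spring-loaded knob is pulled up its stem, m: 0 down (as it must stay), about 24 N to start lifting
- disc_mark: the round brass disc, 42 mm diameter (stands for the polishing wheel); 8 mm thick, fixed on the steel plate, origin at the centre of its underside; which mark is at which corner varies
- angle_mark: L-shaped brass mark, arms 42 mm long and 10 mm wide; 8 mm thick, fixed on the steel plate, origin at the centre of its underside; which mark is at which corner varies
- bar_mark: straight brass bar mark, 11 mm by 56 mm; 8 mm thick, fixed on the steel plate, origin at the centre of its underside; which mark is at which corner varies
- cross_mark: brass cross mark, arms 46 mm long and 10 mm wide; 8 mm thick, fixed on the steel plate, origin at the centre of its underside; which mark is at which corner varies
- weight_tin: loose copper tin, 59 mm diameter, 44 mm high, origin under its centre; left of the selector
- burnisher: loose steel burnisher with a wooden handle, 160 mm long, 16 mm high, lying to the right of the selector; origin under it near its middle, long axis x
- probe: loose bone-handled probe, 140 mm long, 12 mm high, lying beyond the selector; origin under it near its middle, long axis x
- comb: loose clear acrylic comb, 100 by 26 mm, 11 mm high, lying on the birch board, origin under its centre
- board: fixed pegged birch board, 260 by 200 mm, top at 18 mm, pegs to 40 mm, left on the ledge; a spring clip on it clamps a brass reed plate; origin under its centre
- jar: loose glass jar, 60 mm diameter, 85 mm high, on the right of the ledge, origin under its centre
- parts_tray: loose aluminium tray, 130 by 180 mm, 30 mm high, on the right of the ledge, origin under its centre
- reed_plate: loose spare brass reed plate, 100 by 30 mm, 5 mm thick, on the right of the ledge, origin under its centre

How it is judged:
By the outcome, as a careful person would: the job done as asked, in the order asked, and still so for the second after the job is handed in, with the robot touching nothing.
It also fails if it takes over 70 s, if anything falls off the work surface, if the arm or the gripper's body presses on something with over 40 N, if the wrist force passes 120 N, or if a joint passes its speed limit or range.

## Working session

There is one attempt and no reset: what is moved stays moved. The work goes in short steps, Python scripts to look and compute and a tool call to move; the robot and the scene stay as the last step left them, time stands still between calls to the robot, and variables do not carry over. Pictures are saved under pics/ and viewed, and the job is handed in when it is done.

Besides the shell and the picture viewer there is one more tool, called by a JSON object that holds its "name" and its "arguments". arm_command: Moves the arm, as the interface text tells. Its arguments: {"type":"object","properties":{"steps":{"type":"string"},"fingers":{"type":"number"},"newtons":{"type":"number"}},"required":["steps"]}

```bash
mkdir -p pics; python3 - <<'E'
from workcell import *
import cv2
s=get_state();print(s)
for c in("top","side"):
    im=read_camera(c);cv2.imwrite(f"pics/{c}0.png",im[:,:,::-1]);i=camera_info(c);print(c,i)
    for n in("selector","knob_centre","disc_mark","angle_mark","bar_mark","cross_mark"):
        for d in trace(c,n)[:2]:
            m=d["mask"].nonzero();print(n,round(d["score"],2),d["box"],m[1].mean().round(1),m[0].mean().round(1))
E
```

```text
{'clock': 0.0, 'joint_pos': array([-1.36657839e+00,  3.13992112e-01,  4.49929111e-02,  1.30364352e+00,
        3.77620144e-06,  1.43117880e+00]), 'qvel': array([-0.00191077, -0.00059268,  0.00219316,  0.00035538,  0.00099165,
        0.00122525]), 'tau': array([-8.32121132e-04, -4.80628717e+01,  2.98530489e+01,  1.91867998e-02,
       -2.34776508e-04, -1.45406950e-06]), 'tcp_pos': array([ 0.19370823, -0.54083357,  0.23041932]), 'orientation': array([-6.32753801e-04,  8.17648884e-01, -5.75716466e-01, -6.72248745e-04]), 'wrist_force': array([0.49448142, 0.36111886, 0.06104509]), 'ft_torque': array([-0.03432857, -0.01435378, -0.03737387]), 'finger_gap': 0.08568223994269064}
top {'mtx': array([[408.4186319 ,   0.        , 259.50006492],
       [  0.        , 408.4186319 , 191.21185822],
       [  0.        ,   0.        ,   1.        ]]), 'R': array([[-0.00859201, -0.99990983,  0.01032012],
       [-0.98622446,  0.00676862, -0.16527404],
       [ 0.16518928, -0.01159799, -0.98619369]]), 't': array([0.01258089, 0.5668957 , 1.10242287])}
selector 0.75 [198.1, 142.8, 96.3, 107.2] 245.2 197.
[... 535 characters left out ...]
1.        ]]), 'R': array([[-0.98749533, -0.15730553, -0.01038987],
       [-0.10545906,  0.70813817, -0.69815379],
       [ 0.11718092, -0.6883279 , -0.71587243]]), 't': array([0.53342076, 0.14634289, 1.36506958])}
selector 0.78 [209.3, 174.5, 83.2, 76.7] 251.2 215.5
selector 0.61 [227.4, 246.1, 20.0, 25.9] 237.2 260.1
knob_centre 0.68 [253.6, 184.4, 11.2, 17.9] 259.2 189.8
knob_centre 0.48 [168.3, 294.1, 114.2, 89.1] 230.7 339.9
disc_mark 0.69 [212.0, 217.4, 13.4, 11.3] 221.1 221.3
angle_mark 0.57 [212.9, 187.6, 16.0, 7.0] 219.1 189.0
bar_mark 0.4 [277.3, 207.1, 9.7, 14.3] 281.9 213.9
bar_mark 0.36 [249.5, 183.3, 17.4, 27.0] 257.9 192.7
cross_mark 0.62 [267.9, 181.9, 15.3, 5.2] 275.1 185.6
```

```bash
python3 - <<'E'
import cv2
a=cv2.imread("pics/top0.png");cv2.imwrite("pics/t1.png",cv2.resize(a[120:270,170:330],None,fx=4.5,fy=4,interpolation=2)[:600,:720])
a=cv2.imread("pics/side0.png");cv2.imwrite("pics/s1.png",cv2.resize(a[150:290,170:330],None,fx=4,fy=4,interpolation=2))
E
```

```text
(no output)
```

View pics/top0.png

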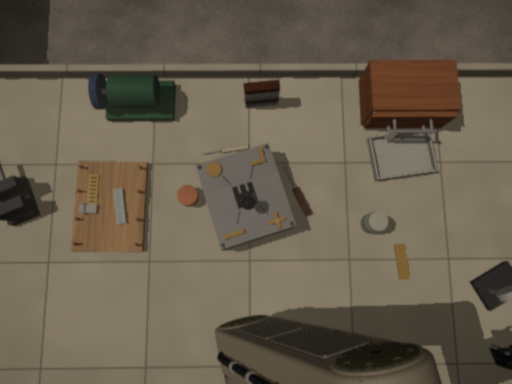

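View pics/t1.png

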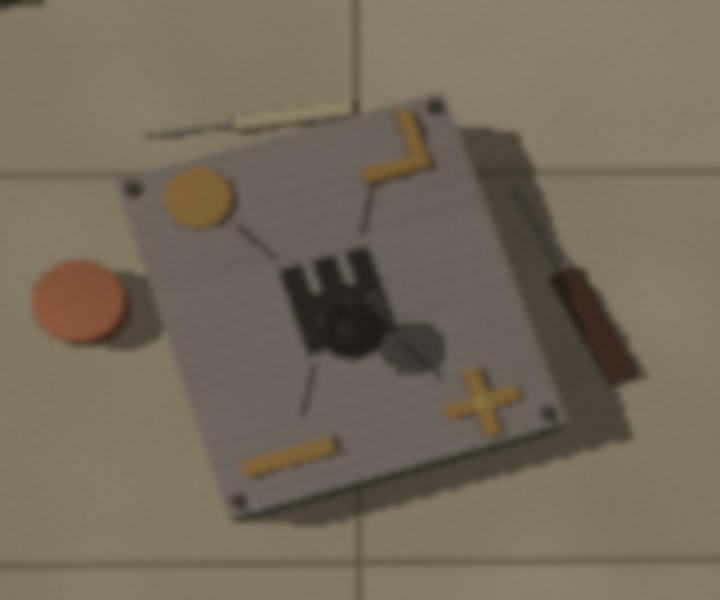

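View pics/s1.png

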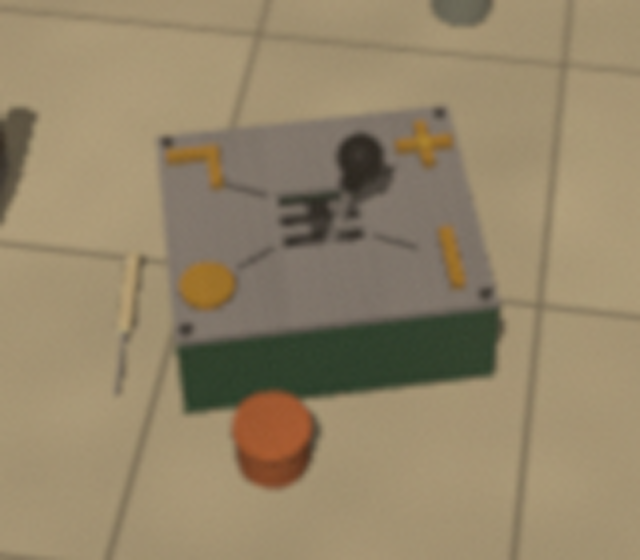

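```bash
cat > h.py <<'E'
from workcell import *
import numpy as np, cv2
def ray(cam,p,info=None):
    i=info or camera_info(cam); d=np.linalg.inv(i["mtx"])@[p[0],p[1],1]
    return -i["R"].T@i["t"], i["R"].T@d
def atz(cam,p,z):
    o,d=ray(cam,p); return o+d*(z-o[2])/d[2]
def tri(a,b):
    (o1,d1),(o2,d2)=a,b
    s=np.linalg.lstsq(np.c_[d1,-d2],o2-o1,rcond=None)[0]
    p,q=o1+s[0]*d1,o2+s[1]*d2
    return (p+q)/2,np.linalg.norm(p-q)
def proj(cam,X):
    i=camera_info(cam); c=i["R"]@X+i["t"]; c=i["mtx"]@c; return c[:2]/c[2]
E
python3 - <<'E'
from h import *
T=dict(disc=(213.9,169.4),bar=(234.6,233.8),cross=(276.9,220.3))
S=dict(disc=(222,221.3),bar=(283,214),cross=(275.5,186))
loc=dict(disc=(92,60),bar=(-92,60),cross=(-92,-60))
for cam,M in(("top",T),("side",S)):
    W=np.array([atz(cam,M[k],.0985)[:2] for k in M])*1000
    L=np.array([loc[k] for k in M],float)
    R=cv2.estimateAffinePartial2D(L,W)[0]
    A=R[:,:2];print(cam,W.round(1).tolist(),"scale",np.sqrt(np.linalg.det(A)),"yaw",np.degrees(np.arctan2(A[1,0],A[0,0])),"c",R[:,2],"res",(L@A.T+R[:,2]-W).round(1).tolist())
# refine knob
k,e=tri(ray("top",(170+350/4.5,120+325/4)),ray("side",(170+361/4,150+156/4)))
print("knob",k,e)
E
```

```text
top [[619.1, 131.8], [444.9, 75.5], [479.7, -36.7]] scale 0.9930327607791783 yaw 17.499126697267517 c [549.57087916  47.05737878] res [[-0.3, -0.4], [-0.3, 0.9], [0.7, -0.5]]
side [[619.5, 133.4], [444.5, 78.4], [481.4, -34.4]] scale 0.992060065584639 yaw 17.533255086863026 c [550.12261751  49.36050777] res [[-0.3, 0.3], [0.7, 0.2], [-0.4, -0.5]]
knob [0.52120581 0.03938927 0.15532382] 0.004058948858691711
```

{"name": "arm_command", "arguments": {"steps": "30 60 20 0; 60 120 20 0; 85 175 20 0; 110 230 20 -0.02; 140 285 20 -0.04; 165 340 20 -0.04; 190 390 20 -0.04; 215 440 20 -0.04; 240 490 20 -0.04; 260 535 20 -0.04; 275 563 20 -0.04; 275 563 0 -0.04; 275 563 0 -0.04; 275 563 0 -0.04; 275 563 0 -0.04", "fingers": -1, "newtons": 20}}

```text
clock: 2.58
tcp_pos: [0.4691, 0.0211, 0.2322]
orientation: [-0.0, 0.806, -0.592, 0.001]
wrist_force: [0.1, 0.2, -0.4]
finger_gap: 0.0003
```

```bash
python3 - <<'E'
from h import *
s=get_state();print(s["tcp_pos"],s["orientation"],s["wrist_force"],s["finger_gap"])
cv2.imwrite("pics/w2.png",read_camera("wrist")[:,:,::-1]);cv2.imwrite("pics/s2.png",cv2.resize(read_camera("side")[110:270,150:340],None,fx=4,fy=3.7)[:,:,::-1])
i=camera_info("wrist");c=np.array([.5498,.0482,.0905]);a=np.radians(17.5)
for l in[(0,0,0),(92,60,8),(-92,60,8),(-92,-60,8),(31,21,0),(-31,21,0),(-31,-21,0),(31,-21,0)]:
    X=c+np.array([l[0]*np.cos(a)-l[1]*np.sin(a),l[0]*np.sin(a)+l[1]*np.cos(a),l[2]])/1000;print(l,proj("wrist",X).round(0),proj("side",X).round(0))
E
```

```text
[0.46910129 0.02107882 0.23217025] [-2.53506969e-04  8.05653665e-01 -5.92386475e-01  6.09298509e-04] [ 0.07385807  0.2481035  -0.43276748] 0.00025156475475680964
(0, 0, 0) [251.  91.] [250. 204.]
(92, 60, 8) [176. -30.] [222. 221.]
(-92, 60, 8) [191. 189.] [283. 214.]
(-92, -60, 8) [313. 189.] [276. 186.]
(31, 21, 0) [228.  54.] [241. 211.]
(-31, 21, 0) [229. 125.] [261. 208.]
(-31, -21, 0) [274. 125.] [259. 198.]
(31, -21, 0) [275.  54.] [239. 201.]
```

View pics/w2.png

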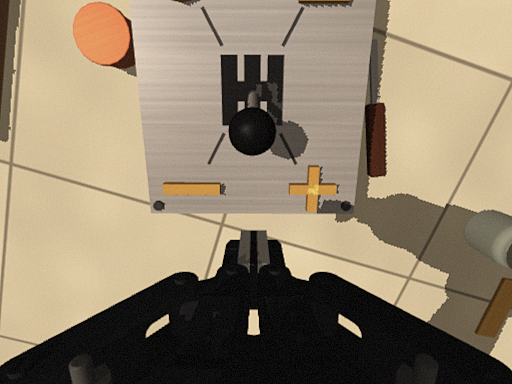

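View pics/s2.png

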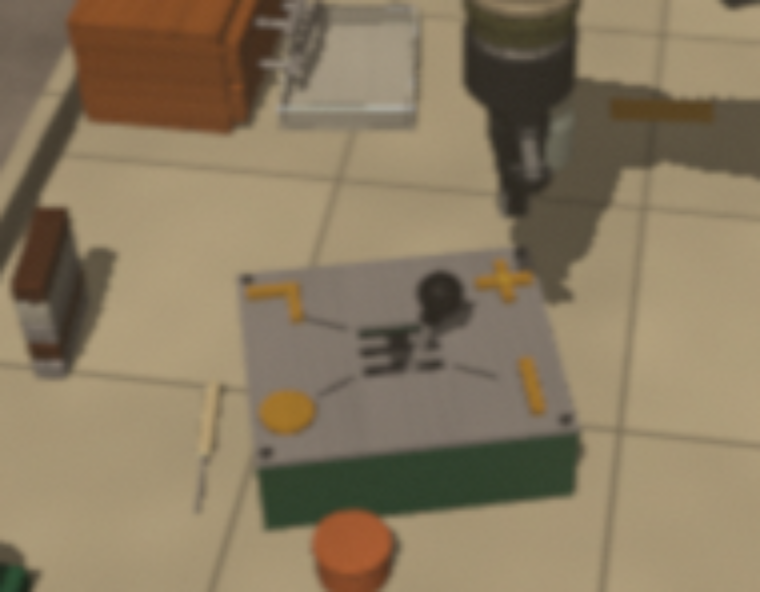

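```bash
cat >> h.py <<'E'
C=np.array([.550,.047,.0905]);YAW=np.radians(17.5)
EX=np.array([np.cos(YAW),np.sin(YAW),0]);EY=np.array([-np.sin(YAW),np.cos(YAW),0])
def loc(X): d=(np.asarray(X)-C)*1000; return np.round([d@EX,d@EY],1)
def wor(x,y,z): return np.round((C+EX*x/1000+EY*y/1000)*1000,1)[:2].tolist()+[z]
def knob(cam,p):
    "p pixel; iterate on height from tilt"
    z=.15
    for _ in range(20):
        X=atz(cam,p,z);l=loc(X);r=np.hypot(*l)/1000; z=.025+np.sqrt(.13**2-r*r)
    return l,z
E
python3 - <<'E'
from h import *
print(knob("wrist",(252,131)),knob("top",(247.8,201.5)),knob("side",(260.2,189)))
print(loc(get_state()["tcp_pos"]))
s=get_state()["tcp_pos"]*1000
for p in[(-80,0,128),(-40,0,128),(-29,0,128)]:print(p,np.array(wor(*p))-s)
E
```

```text
(array([-31.2,   0.5]), np.float64(0.15119948494348145)) (array([-27.9,   0.9]), np.float64(0.15196763367094782)) (array([-32.1,  -1.9]), np.float64(0.15096023181941196))
[-85.   -0.3]
(-80, 0, 128) [   4.6245446     1.75358726 -103.98884568]
(-40, 0, 128) [  42.8245446    13.85358726 -103.98884568]
(-29, 0, 128) [  53.2245446    17.15358726 -103.98884568]
```

{"name": "arm_command", "arguments": {"steps": "0 0 -50 0; 0 0 -104 0; 0 0 -104 0; 10 3 -104 0; 19 6 -104 0; 24 7.5 -104 0; 29 9 -104 0; 33 10.5 -104 0; 38 12 -104 0; 43 13.5 -104 0; 47.5 15 -104 0; 47.5 15 -104 0"}}

```text
clock: 4.18
tcp_pos: [0.5171, 0.0363, 0.1279]
orientation: [-0.0, 0.806, -0.592, 0.001]
wrist_force: [-1.1, -0.3, 0.8]
finger_gap: 0.0
```

```bash
python3 - <<'E'
from h import *
s=get_state();print(s["clock"],s["tcp_pos"],loc(s["tcp_pos"]),s["wrist_force"])
cv2.imwrite("pics/w3.png",read_camera("wrist")[:,:,::-1])
cv2.imwrite("pics/t3.png",cv2.resize(read_camera("top")[120:270,170:330],None,fx=4,fy=4)[:,:,::-1])
for c in("top","wrist"):
    for d in trace(c,"knob_centre")[:2]:
        m=d["mask"].nonzero();b=d["box"];p=(b[0]+b[2]/2,b[1]+b[3]/2);print(c,round(d["score"],2),b,knob(c,p))
print(proj("wrist",C),proj("wrist",C+[0,0,.0645]),proj("wrist",C+[0,0,.0645]+EX*.018))
E
```

```text
4.175 [0.51708432 0.03630275 0.12789623] [-34.6  -0.3] [-1.1389967  -0.26022454  0.75515436]
top 0.74 [358.0, 214.0, 28.5, 20.1] (array([nan, nan]), np.float64(nan))
top 0.38 [283.5, 165.2, 28.1, 52.8] (array([nan, nan]), np.float64(nan))
wrist 0.96 [208.9, 171.7, 85.6, 88.2] (array([-7.6,  0.3]), np.float64(0.15477730926475552))
wrist 0.34 [404.0, 160.9, 25.8, 94.5] (array([-19.4, -93.9]), np.float64(0.11278627455359977))
[252.69472557 167.43821218] [252.35851433 198.97306091] [252.16239256 155.87242976]h.py:23: RuntimeWarning: invalid value encountered in sqrt
  X=atz(cam,p,z);l=loc(X);r=np.hypot(*l)/1000; z=.025+np.sqrt(.13**2-r*r)
```

View pics/w3.png

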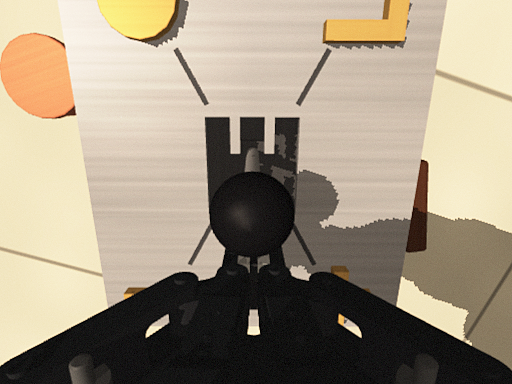

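View pics/t3.png

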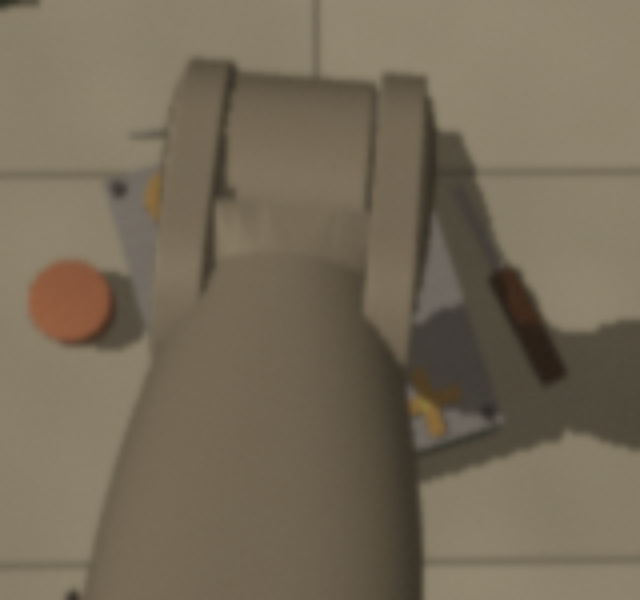

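{"name": "arm_command", "arguments": {"steps": "3 1 0 0; 6 2 0 0; 7.5 2.6 0 0; 7.5 2.6 0 0; 7.5 2.6 0 0"}}

```text
clock: 5.0
tcp_pos: [0.5244, 0.0388, 0.1279]
orientation: [-0.0, 0.806, -0.592, 0.001]
wrist_force: [-1.9, -0.5, 1.0]
finger_gap: -0.0002
```

```bash
python3 - <<'E'
from h import *
s=get_state();print(s["clock"],s["tcp_pos"],loc(s["tcp_pos"]),s["wrist_force"])
read_camera("wrist")
for d in trace("wrist","knob_centre")[:1]:
        b=d["box"];p=(b[0]+b[2]/2,b[1]+b[3]/2);print(round(d["score"],2),b,knob("wrist",p))
E
```

```text
5.0 [0.52443482 0.03879509 0.12793074] [-26.8  -0.1] [-1.87356344 -0.50873869  0.99516342]
0.75 [208.0, 173.7, 88.7, 86.6] (array([-0. ,  0.2]), np.float64(0.15499984615375512))
```

{"name": "arm_command", "arguments": {"steps": "-15 -5 0 0; -31.5 -10 4 0; -22 -39 9 0; -13.5 -67 9 0; 15 -58 9 0; 43.8 -49.1 9 0; 43.8 -49.1 9 0; 41 -40 9 0; 37.8 -30 9 0; 37.8 -30 9 0"}}

```text
clock: 6.35
tcp_pos: [0.5611, 0.0098, 0.1372]
orientation: [-0.0, 0.806, -0.592, 0.001]
wrist_force: [-0.5, 0.4, -0.0]
finger_gap: -0.0
```

```bash
cat > chk.py <<'E'
from h import *
import sys
s=get_state();print(s["clock"],s["tcp_pos"],loc(s["tcp_pos"]),s["wrist_force"])
im=read_camera("wrist")
for d in trace("wrist","knob_centre")[:2]:
        b=d["box"];p=(b[0]+b[2]/2,b[1]+b[3]/2);print(round(d["score"],2),b,knob("wrist",p))
if len(sys.argv)>1: cv2.imwrite(f"pics/{sys.argv[1]}.png",im[:,:,::-1])
E
python3 chk.py w4
```

```text
6.35 [0.56106053 0.00975118 0.13718504] [ -0.7 -38.9] [-0.54660024  0.42496308 -0.01076674]
0.74 [132.0, 218.0, 79.2, 73.3] (array([ 4. , -0.8]), np.float64(0.15493598423839333))
```

View pics/w4.png

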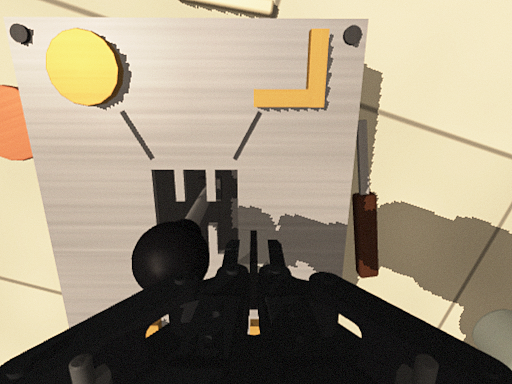

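{"name": "arm_command", "arguments": {"steps": "-1.5 5 0 0; -2.5 9 0 0; -4 13.5 0 0; -5 18.3 0 0; -5 18.3 0 0"}}

```text
clock: 7.08
tcp_pos: [0.5567, 0.0278, 0.1372]
orientation: [-0.001, 0.806, -0.592, 0.001]
wrist_force: [-0.1, -1.2, 0.1]
finger_gap: 0.0004
```

```bash
python3 chk.py w5
```

```text
7.075 [0.55674827 0.02782482 0.13723723] [  0.7 -20.3] [-0.10023575 -1.24025415  0.1350669 ]
0.67 [147.9, 220.8, 76.0, 63.8] (array([ 5.5, 11.8]), np.float64(0.15434647270026344))
```

View pics/w5.png

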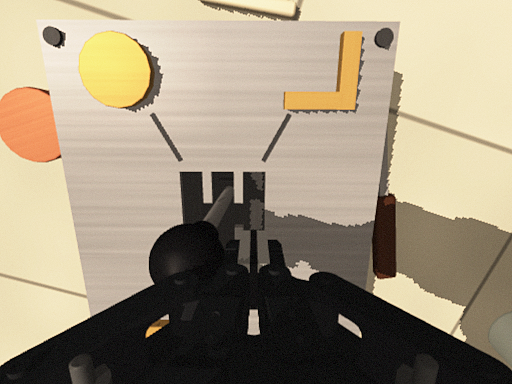

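{"name": "arm_command", "arguments": {"steps": "-1.5 5 0 0; -3 10 0 0; -4.5 15 0 0; -6.5 20 0 0; -8 24 0 0; -8 24 0 0"}}

```text
clock: 7.92
tcp_pos: [0.5484, 0.0524, 0.137]
orientation: [-0.001, 0.806, -0.592, 0.0]
wrist_force: [0.6, 0.9, -0.8]
finger_gap: 0.0
```

```bash
python3 chk.py w6
```

```text
7.925 [0.54835465 0.05235664 0.13697201] [0.  5.6] [ 0.6149604   0.85778818 -0.79612999]
0.68 [149.8, 217.6, 77.6, 63.8] (array([ 4.1, 37.3]), np.float64(0.14946646134601885))
```

View pics/w6.png

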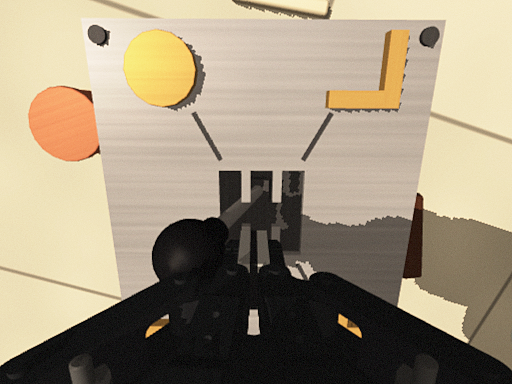

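{"name": "arm_command", "arguments": {"steps": "-0.7 2.5 0 0; -1.3 4.3 0 0; -1.3 4.3 0 0; -1.3 4.3 0 0"}}

```text
clock: 8.52
tcp_pos: [0.5471, 0.0564, 0.1371]
orientation: [-0.001, 0.806, -0.592, 0.0]
wrist_force: [1.4, -1.3, -0.0]
finger_gap: -0.0001
```

```bash
python3 chk.py w7
```

```text
8.525 [0.54712247 0.0564488  0.13705434] [0.1 9.9] [ 1.38431486 -1.3392512  -0.04046365]
0.72 [152.6, 219.1, 79.7, 63.1] (array([ 3. , 40.2]), np.float64(0.14859190912029802))
```

{"name": "arm_command", "arguments": {"steps": "6 -19 0 0; 6 -19 0 0; -22 -28 -4 0; -51.2 -37 -8 0; -58 -12 -8 0; -66.5 11.5 -8 0; -57 14.5 -8 0; -47.5 17.5 -8 0; -47.5 17.5 -8 0"}}

```text
clock: 9.75
tcp_pos: [0.5012, 0.0735, 0.1291]
orientation: [-0.001, 0.806, -0.592, 0.001]
wrist_force: [0.4, -0.8, 0.8]
finger_gap: 0.0002
```

```bash
python3 chk.py w8
```

```text
9.75 [0.50118705 0.07352567 0.12908375] [-38.6  40. ] [ 0.37583912 -0.75462371  0.78702858]
0.96 [206.8, 142.3, 86.5, 83.8] (array([-0.6, 41.6]), np.float64(0.14816281906484605))
0.37 [358.7, 256.4, 73.9, 55.1] (array([-59.9, -36.1]), np.float64(0.1345845792071129))
```

View pics/w8.png

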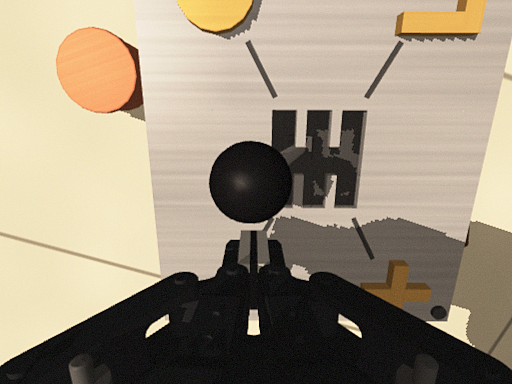

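{"name": "arm_command", "arguments": {"steps": "5 2 0 0; 9.5 4 0 0; 14 5.4 0 0; 18.5 6.9 0 0; 23 8.3 0 0; 27.5 9.8 0 0; 32 11.2 0 0; 37 12.8 0 0; 41.5 14.2 0 0; 46 15.6 0 0; 46 15.6 0 0"}}

```text
clock: 11.22
tcp_pos: [0.5462, 0.0892, 0.1286]
orientation: [-0.001, 0.806, -0.592, -0.0]
wrist_force: [-1.5, -0.1, -1.2]
finger_gap: 0.0
```

```bash
python3 chk.py w9
```

```text
11.225 [0.54618908 0.08924881 0.12857892] [ 9.1 41.4] [-1.52260871 -0.11908131 -1.17997212]
0.64 [216.5, 168.0, 80.7, 76.0] (array([36.4, 39.8]), np.float64(0.14328355760628778))
```

View pics/w9.png

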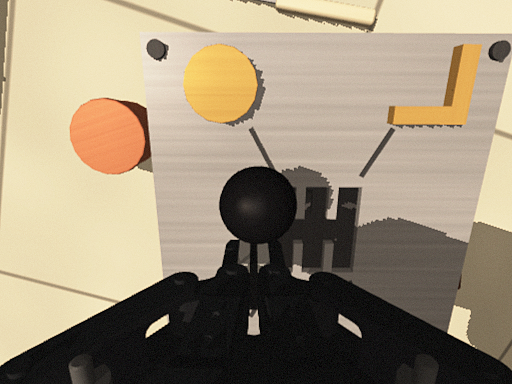

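{"name": "arm_command", "arguments": {"steps": "2 0.6 0 0; 4 1.2 0 0; 6 1.8 0 0; 6 1.8 0 0; 6 1.8 0 0"}}

```text
clock: 11.95
tcp_pos: [0.5522, 0.0912, 0.1289]
orientation: [-0.001, 0.806, -0.592, 0.0]
wrist_force: [-1.7, -0.2, -1.2]
finger_gap: 0.0001
```

```bash
python3 chk.py
```

```text
11.95 [0.55224823 0.09115651 0.12885022] [15.4 41.4] [-1.72797844 -0.1802051  -1.24478306]
0.96 [219.2, 165.2, 78.4, 79.9] (array([42.6, 39. ]), np.float64(0.14146561724388879))
```

{"name": "arm_command", "arguments": {"steps": "1 0.3 0 0; 2 0.6 0 0; 2 0.6 0 0; 2 0.6 0 0"}}

```text
clock: 12.55
tcp_pos: [0.5543, 0.0917, 0.1289]
orientation: [-0.001, 0.806, -0.592, 0.0]
wrist_force: [-1.5, 0.1, -1.4]
finger_gap: 0.0
```

{"name": "arm_command", "arguments": {"steps": "0.5 0.15 0 0; 1 0.3 0 0; 1 0.3 0 0"}}

```text
clock: 12.92
tcp_pos: [0.5549, 0.0919, 0.1287]
orientation: [-0.001, 0.806, -0.592, -0.0]
wrist_force: [-2.6, -1.0, -1.6]
finger_gap: 0.0003
```

```bash
python3 chk.py
```

```text
12.925 [0.5549165  0.09194514 0.12874005] [18.2 41.4] [-2.63654661 -1.02637867 -1.58514183]
0.77 [221.5, 167.5, 78.3, 75.3] (array([45.2, 37.9]), np.float64(0.14084709750356286))
```

{"name": "arm_command", "arguments": {"steps": "0.5 0.15 0 0; 1 0.3 0 0; 1 0.3 0 0"}}

```text
clock: 13.4
tcp_pos: [0.5554, 0.0921, 0.1286]
orientation: [-0.0, 0.806, -0.592, -0.0]
wrist_force: [-5.5, -1.5, -1.1]
finger_gap: -0.0003
```

{"name": "arm_command", "arguments": {"steps": "0.5 0.15 0 0; 1 0.3 0 0; 1 0.3 0 0"}}

```text
clock: 13.78
tcp_pos: [0.5556, 0.0921, 0.1285]
orientation: [0.0, 0.806, -0.592, -0.001]
wrist_force: [-5.6, -2.1, 0.2]
finger_gap: -0.0002
```

{"name": "arm_command", "arguments": {"steps": "0.8 0.3 0 0; 1.6 0.5 0 0; 1.6 0.5 0 0; 1.6 0.5 0 0"}}

```text
clock: 14.28
tcp_pos: [0.5559, 0.0923, 0.1284]
orientation: [0.001, 0.806, -0.592, -0.002]
wrist_force: [-5.8, -3.2, 0.9]
finger_gap: -0.0
```

```bash
python3 chk.py w10
```

```text
14.275 [0.55591143 0.09225074 0.12842334] [19.2 41.4] [-5.77880233 -3.17925611  0.86211912]
0.61 [142.5, 53.8, 366.8, 282.0] (array([52.4,  8.3]), np.float64(0.1436817172103606))
0.6 [220.6, 164.6, 78.2, 81.9] (array([46.1, 38.3]), np.float64(0.1403598717058926))
```

{"name": "arm_command", "arguments": {"steps": "-10 -3 0 0; -30 -9 0 0; -55 -17 0 0; -80 -30 30 0; -90 -50 80 0; -90 -70 110 0; -90 -70 110 0"}}

```text
clock: 15.25
tcp_pos: [0.4686, 0.0211, 0.242]
orientation: [-0.001, 0.805, -0.593, 0.002]
wrist_force: [0.4, -0.4, 0.0]
finger_gap: 0.0
```

```bash
python3 chk.py w11; python3 - <<'E'
from h import *
cv2.imwrite("pics/s11.png",cv2.resize(read_camera("side")[150:290,170:330],None,fx=4,fy=4)[:,:,::-1])
for d in trace("side","knob_centre")[:2]:
    b=d["box"];p=(b[0]+b[2]/2,b[1]+b[3]/2);print(d["score"],b,knob("side",p))
E
```

```text
15.25 [0.46861046 0.02113543 0.24195345] [-85.4  -0.2] [ 0.44096825 -0.4301906   0.04040644]
0.96 [176.3, 2.2, 50.6, 54.8] (array([38.1, 38.9]), np.float64(0.1430473633758925))
0.55 [168.4, 0.0, 13.5, 6.9] (array([61.1, 61.9]), np.float64(0.12161873524322289))
0.53 [229.8, 198.7, 10.9, 13.0] (array([48.6, 40.1]), np.float64(0.1387102897718584))
```

View pics/w11.png

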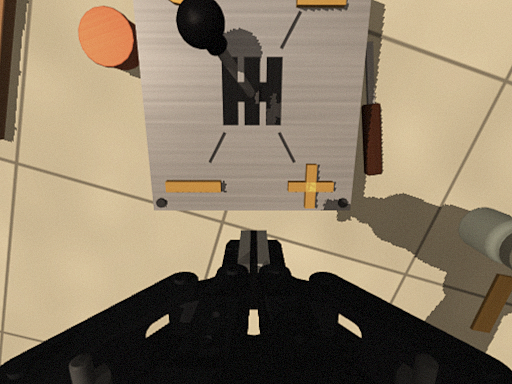

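View pics/s11.png

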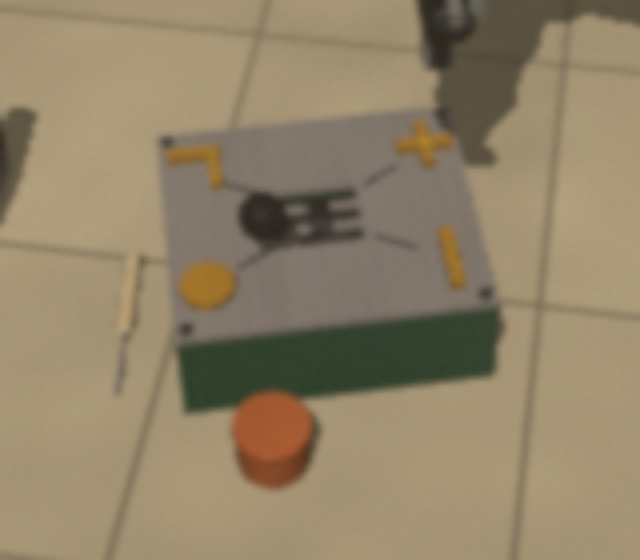

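{"name": "arm_command", "arguments": {"steps": "20 25 0 0; 40 50 0 0; 40 50 0 0; 40 50 0 0"}}

```text
clock: 15.95
tcp_pos: [0.5048, 0.073, 0.2364]
orientation: [0.002, 0.806, -0.592, -0.003]
wrist_force: [-0.4, 0.3, -0.2]
finger_gap: 0.0001
```

```bash
python3 chk.py w12; python3 - <<'E'
from h import *
for l in [(46,38),(42,38)]:
    X=C+EX*l[0]/1000+EY*l[1]/1000; X[2]=.141; print(l,proj("wrist",X))
print([proj("wrist",C+EX*a/1000+EY*b/1000).round(0) for a,b in((31,28.5),(-31,28.5),(31,-28.5))])
E
```

```text
15.95 [0.5047861  0.07301845 0.23641908] [-35.3  38.4] [-0.39498214  0.33671118 -0.23450196]
0.97 [228.9, 66.5, 48.1, 50.5] (array([46.2, 38.2]), np.float64(0.1403530233674003))
(46, 38) [253.24924567  92.02769443]
(42, 38) [253.26412913  97.4777369 ]
[array([263., 111.]), array([263., 174.]), array([323., 110.])]
```

View pics/w12.png

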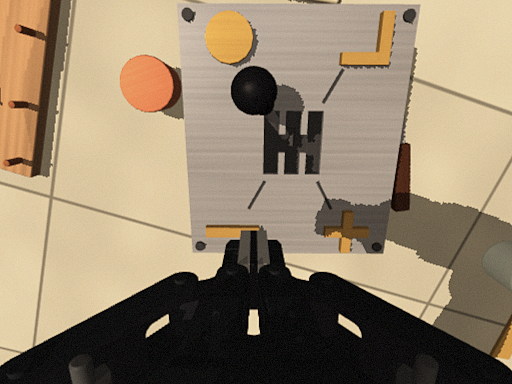

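```bash
python3 -c "
from workcell import *
print(hand_in(),get_state()['clock'])"
```

```text
the job is handed in; nothing more can be done
the job is handed in; nothing more can be done
```

The lever is home in the corner slot marked by the round brass disc, and I handed the job in after about 16 s on the robot's clock. I used only shut fingers. They pushed the knob along the middle slot to the crossing channel, then across to the disc side, then gently home until the force rose to about 6.6 N at the stop.

- **Lever position:** After the fingers were clear, the wrist camera put the knob at x = 46.2 mm, y = 38.2 mm from the gate's centre. The side camera gave 48.6 and 40.1 mm. Both fit the stated home position of about 46 mm along x and 36 to 47 mm along y.
- **One check disagreed:** An earlier wrist picture read x = 38 mm, but the knob was at the edge of that picture and its neck was counted in. I looked again from a better angle and got the 46.2 mm above.
- **Everything else:** In the last wrist and side pictures the tin, probe and burnisher look where they were. I judged this by eye, did not measure it, and did not check the comb, jar, tray or spare reed plate one by one. The wrist force was near zero once the fingers were clear of the lever.

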